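# Pack up the free end of a flat bar with plywood packers

### The job

The flat bar in the drill vise is about to be drilled at the white mark near its free end and must not spring down. From the plywood packers in the red organizer choose those which, laid flat one on the other, fill the gap between the shelf and the bar with no more than 4 mm of air left, and put the stack under the bar, centred below the mark. Do not shove the bar hard, and leave the tin, the hub rings and the extension bar where they are.

Things in the scene. Friction and masses are not known exactly. Their poses are not given: they have to be found in the camera images.
- bar: Flat steel bar, 32 mm wide (own x), 205 mm long (own y), 8 mm thick, held level by its long edges in the vise, one end free; it does not give. Same origin and axes as point bar_mark: own x points across the bar away from the robot, own y along it from the free end to the vise, z up. The free end is 20 mm from the origin, the vise jaws begin 80 mm from it.
- bar_mark (a point): Point on the bar's UNDERSIDE, straight below the white cross and dot marked on its top face, on the bar's centre line. The gap from shelf (z = 0) to bar is this point's z; it differs from start to start, between 26 and 39 mm. The bar's top face lies 8 mm above this point. Since the packers' sums go in 3 mm steps, the gap is best felt (fingertips on the bar) rather than only read or seen.
- vise: Grey drill-press vise, bolted down; origin at its centre on the shelf, 130 mm along own y from the mark. Base 200 mm (x) by 100 mm (y), ears to 145 mm (y); jaws 100 mm wide, 66 mm high; the screw runs towards the robot (own -x), its tommy bar 135 mm from the origin, reaching 42 mm to either side and 57 mm high.
- organizer: Red steel tray, bolted down, 136 mm (x) by 222 mm (y), origin under its centre, floor 4 mm high, walls 24 mm high at its y ends and 14 mm at its x ends. Four places along its y at -78, -26, +26, +78 mm, each with a pair of spring clips (44 mm long, tops 24 mm above the shelf) that pinch a packer standing on edge with 1 to 3 N a side; it draws straight up and out.
- packer9_mid (a point): Plywood packer, 120 mm long (own x), 9 mm thick (own y), 54 mm wide (own z), about 40 g; point at its centre. Stands at first on a long edge in one of the organizer's four places (which one differs), own z up, own x along the organizer's x, top edge 58 mm above the shelf. Let go leaning 30 degrees or more from upright with its lower edge on the shelf, it falls flat.
- packer12_mid (a point): Plywood packer, 120 mm long (own x), 12 mm thick (own y), 54 mm wide (own z), about 53 g; point at its centre. Stands at first on a long edge in one of the organizer's four places (which one differs), own z up, own x along the organizer's x, top edge 58 mm above the shelf. Let go leaning 30 degrees or more from upright with its lower edge on the shelf, it falls flat.
- packer15_mid (a point): Plywood packer, 120 mm long (own x), 15 mm thick (own y), 54 mm wide (own z), about 66 g; point at its centre. Stands at first on a long edge in one of the organizer's four places (which one differs), own z up, own x along the organizer's x, top edge 58 mm above the shelf. Let go leaning 30 degrees or more from upright with its lower edge on the shelf, it falls flat.
- packer21_mid (a point): Plywood packer, 120 mm long (own x), 21 mm thick (own y), 54 mm wide (own z), about 93 g; point at its centre. Stands at first on a long edge in one of the organizer's four places (which one differs), own z up, own x along the organizer's x, top edge 58 mm above the shelf. Let go leaning 30 degrees or more from upright with its lower edge on the shelf, it falls flat.
- tin_mid (a point): Grey plastic valve-cap tin with screw lid, 66 mm diameter, 46 mm high; point at its centre. To be left alone.
- hubring0_mid (a point): Black plastic hub-centric ring lying flat, 73 mm outside, 66 mm inside, 10 mm high; point at its centre. To be left alone.
- hubring1_mid (a point): Aluminium hub-centric ring lying flat, 73 mm outside, 66 mm inside, 10 mm high; point at its centre. To be left alone.
- extension_mid (a point): Chrome socket extension bar lying on the shelf, 150 mm long along its own x, 18 mm at its thickest; point at its centre. To be left alone.
There are look-alikes about, which are no part of the job. What is shaped like the part that bears packer21_mid but green is not meant.

How it is judged:
By the outcome, as a careful person would: the job done as asked, in the order asked, and still so for the second after the job is handed in, with the robot touching nothing.
It also fails if it takes over 72 s, if anything falls off the work surface, if the arm or the gripper's body presses on something with over 40 N, if the wrist force passes 120 N, or if a joint passes its speed limit or range.

### The arm

A 7-joint arm with a two-finger parallel gripper is mounted at the origin on the work surface. World frame = base frame: x ahead of the robot, y to its left, z up, the work surface at z = 0. Lengths are in m, angles in rad, forces in N, time in s.
With the tool pointing down it reaches from about 0.375 to 0.925 m from the base axis. Payload 3.1 kg.
Tool frame: the origin (TCP) lies between the finger pads; the fingertips stand 19 mm ahead of it and the grasp point (between the pads) is the TCP; z points along the fingers, y is the line along which they close (so a half turn about z gives the same grasp; the last joint's range is limited). The gripper opens to 85 mm and grips with 20 to 120 N. Pads are 22 mm wide; open, the fingers measure 114 mm over their backs; the gripper's body (76 mm by 85 mm) begins 54 mm behind the grasp point. The pads swing forward as they close: fully open they stand 13 mm farther back than shut.
Start: joints at [-0.098, 0.383, 0.044, 1.598, -0.018, 1.161, -0.05], TCP at [0.65, 0, 0.25] pointing down, gripper open.
Joint ranges: [-2.61, 2.61], [-0.41, 2.15], [-1.48, 1.57], [0, 2.5], [-1.57, 4.71], [0.05, 1.97], [-2.85, 2.85]. Speed limits (rad/s): [2.79, 2.79, 3.14, 3.14, 3.14, 3.14, 3.14].

### API

Orientations are given as a unit quaternion [x, y, z, w].
In Python, from bench import move_ptp, movel, move_j, move_gripper, pause, inverse_kinematics, read_camera, camera_params, MotionError, sign_off, look_for, tip_of, read_time_s, read_qpos, read_joint_vel, read_effort, read_eef_pos, read_tcp_rot, read_ft_force, read_ft_torque, read_finger_gap, read_grasp_force gives the robot as it stands. Calls block until the motion is done:
- move_ptp(position, orientation): joint-space move of the TCP to a pose.
- movel(position, orientation=None, speed=0.15): straight line of the TCP; orientation=None keeps the orientation; speed is the mean speed in m/s.
- move_j(angles): joint-space move.
- move_gripper(opening, effort=None): finger opening in m; effort is the grip in N (None keeps the last); returns when the fingers have stopped.
- pause(seconds).
- inverse_kinematics(position, orientation): joint angles nearest the present ones, or None.
- read_camera(name): name is "scene" or "side" or "wrist"; returns the picture (420x560x3 uint8, red, green, blue); there is no depth.
- camera_params(name): a dict with "K" (3x3 intrinsics, pixels), "dist_coeffs" ([k1, k2, p1, p2, k3] as OpenCV has them; the pictures are not rectified), "camera_from_world" (4x4, takes a point from world to camera coordinates). Camera axes: x right, y down, z forward; pixel columns grow to the right and rows downward; lengths in m; the calibration is good to about 2 mm. A picture is of the moment at which its call begins: read the wrist's pose just before it. camera_params takes no time and is no camera call; for the wrist camera it gives the pose at the moment of the call.
A pose or a line that the arm cannot do raises MotionError and nothing moves.
- sign_off(): hands the job in; it is judged then, once.
Trained networks look in the newest picture that a camera, given by its name, has taken for a name from the list of things; names that differ only in an ending like _2 or _b are one class to them, and where a whole thing is asked for, a point or a joint stands for the part that bears it (a point fixed in the world has none). Each returns a list of dicts, best first, with "confidence" (0 to 1); they miss things now and then, are a little off and sometimes report something else, mostly with a low value. They report only what shows in the picture. A call takes as long as a camera call. They do not tell look-alikes from the thing itself.
- look_for(camera, name): "at" ([column, row] in pixels, amid what is visible of it).
- tip_of(camera, name): "at" ([column, row] in pixels: a listed point, or the origin of a listed thing).
Readings, each from a call of its own:
- read_time_s(): time.
- read_qpos(): joint angles.
- read_joint_vel(): joint speeds.
- read_effort(): joint torques, N m.
- read_eef_pos(): TCP position.
- read_tcp_rot(): TCP orientation.
- read_ft_force(): force on the tool from outside, world axes, zero at the start.
- read_ft_torque(): the same for the moment, N m.
- read_finger_gap(): finger opening in m.
- read_grasp_force(): force on a finger pad.
Only numpy, scipy, OpenCV 4.12 (cv2) and the standard library are available. Lean on these libraries where they do the work, as an engineer would, in place of code of your own. Each camera call takes 0.05 s, during which the arm holds its last target. There are 200 camera calls.

## Working session

There is one attempt and no reset: what is moved stays moved. The work goes in short steps, each a Python script; the robot and the scene stay as the last script left them, time stands still between calls to the robot, and variables do not carry over. Pictures are saved under pics/ and viewed, at most 12 in all, crops included, and the job is handed in when it is done.

```bash
ls; mkdir -p pics; python3 - <<'E'
from bench import *
import cv2,json
for c in ["scene","side","wrist"]:
    im=read_camera(c); cv2.imwrite(f"pics/{c}0.png",im[:,:,::-1])
    p=camera_params(c); print(c,p["K"],p["dist_coeffs"],p["camera_from_world"])
    for n in ["bar_mark","vise","organizer","packer9_mid","packer12_mid","packer15_mid","packer21_mid","tin_mid","hubring0_mid","extension_mid"]:
        print(n,[(([int(v) for v in d["at"]]),round(d["confidence"],2)) for d in tip_of(c,n)[:3]])
print(read_time_s())
E
```

```text
pics
scene [[521.79260039   0.         277.91343417]
 [  0.         521.79260039 214.17575543]
 [  0.           0.           1.        ]] [-0.00428324  0.          0.          0.          0.        ] [[ 0.66887143  0.74328371  0.01184659 -0.34717239]
 [ 0.49116472 -0.42991836 -0.75757998 -0.26482797]
 [-0.55800379  0.51254223 -0.65263484  1.56921207]
 [ 0.          0.          0.          1.        ]]
bar_mark [([347, 189], 0.62)]
vise [([377, 181], 0.71)]
organizer [([194, 266], 0.89)]
packer9_mid [([161, 275], 0.6), ([334, 266], 0.19)]
packer12_mid [([198, 249], 0.68)]
packer15_mid [([178, 261], 0.66), ([199, 249], 0.58)]
packer21_mid [([219, 240], 0.7), ([199, 190], 0.58)]
tin_mid [([298, 243], 0.6), ([335, 266], 0.24)]
hubring0_mid [([338, 269], 0.64)]
extension_mid [([210, 324], 0.95)]
side [[417.19345539   0.         279.91759107]
 [  0.         417.19345539 206.85293746]
 [  0.           0.           1.        ]] [-0.10036759  0.          0.          0.          0.        ] [[ 0.8549061  -0.51869563  0.00950785 -0.49392986]
 [-0.39355385 -0.66037249 -0.63954948  0.22958686]
 [
[... 512 characters left out ...]
0.         342.57570984 212.34281894]
 [  0.           0.           1.        ]] [-0.07202397  0.          0.          0.          0.        ] [[ 9.99998363e-01 -9.33654716e-04 -1.55018940e-03 -6.48946128e-01]
 [-4.13487191e-04 -9.51853364e-01  3.06553424e-01 -4.01069689e-02]
 [-1.76176805e-03 -3.06552281e-01 -9.51852192e-01  3.79719640e-01]
 [ 0.00000000e+00  0.00000000e+00  0.00000000e+00  1.00000000e+00]]
bar_mark [([231, 22], 0.69)]
vise []
organizer [([197, 367], 0.93)]
packer9_mid []
packer12_mid [([188, 368], 0.75)]
packer15_mid [([193, 403], 0.64)]
packer21_mid [([188, 331], 0.84), ([26, 275], 0.82)]
tin_mid [([284, 232], 0.65)]
hubring0_mid [([287, 231], 0.63)]
extension_mid []
1.65
```

View pics/scene0.png

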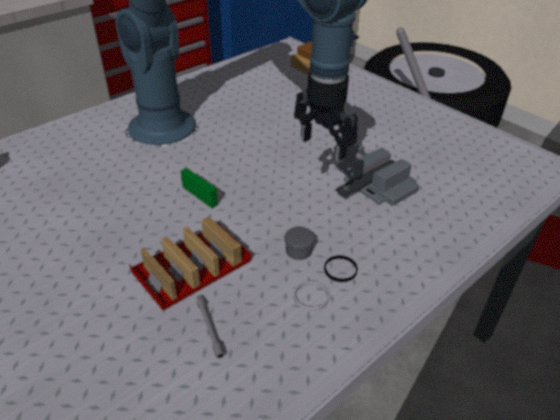

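View pics/side0.png

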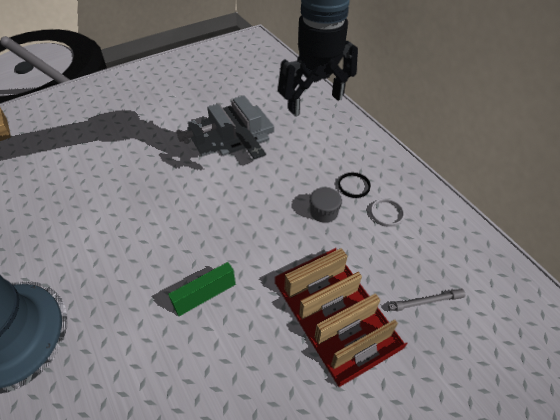

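View pics/wrist0.png

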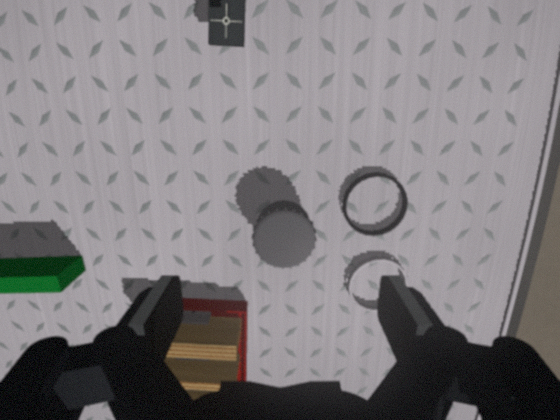

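```bash
cat > h.py <<'E'
from bench import *
import numpy as np, cv2
from scipy.optimize import least_squares
from scipy.spatial.transform import Rotation as R
def ray(c,px,p=None):
    p=p or camera_params(c)
    T=np.array(p["camera_from_world"]);K=np.array(p["K"])
    u=cv2.undistortPoints(np.array([[px]],float),K,np.array(p["dist_coeffs"]))[0,0]
    d=T[:3,:3].T@np.r_[u,1]; o=-T[:3,:3].T@T[:3,3]
    return o,d/np.linalg.norm(d)
def onz(c,px,z,p=None):
    o,d=ray(c,px,p); return o+d*(z-o[2])/d[2]
def tri(obs):
    A=np.zeros((3,3));b=np.zeros(3)
    for c,px in obs:
        o,d=ray(c,px); P=np.eye(3)-np.outer(d,d);A+=P;b+=P@o
    x=np.linalg.solve(A,b)
    return x,[1e3*np.linalg.norm(np.cross(x-ray(c,px)[0],ray(c,px)[1])) for c,px in obs]
def proj(c,X):
    p=camera_params(c);T=np.array(p["camera_from_world"])
    return cv2.projectPoints(np.array(X,float).reshape(-1,3),cv2.Rodrigues(T[:3,:3])[0],T[:3,3],np.array(p["K"]),np.array(p["dist_coeffs"]))[0][:,0]
E
python3 - <<'E'
from h import *
np.set_printoptions(precision=4,suppress=True)
print("mark",*tri([("scene",(347,189)),("side",(253,155)),("wrist",(231,22))]))
print("org",*tri([("scene",(194,266)),("side",(334,312)),("wrist",(197,367))]))
print("vise",*tri([("scene",(377,181)),("side",(234,133))]))
for n,a,b,z in [(9,(161,275),(363,346),.031),(12,(198,249),(331,296),.031),(15,(178,261),(350,315),.031),(21,(219,240),(309,272),.031),('g',(199,190),(203,287),.03),('tin',(298,243),(325,208),.023),('ext',(210,324),(426,300),.009)]:
    print(n,*tri([("scene",a),("side",b)]),onz("scene",a,z),onz("side",b,z))
E
```

```text
mark [0.6    0.153  0.0285] [np.float64(5.834061280955846), np.float64(5.25628834379867), np.float64(5.3114257087719965)]
org [ 0.5359 -0.262   0.0003] [np.float64(2.1311523213205597), np.float64(2.1365850730173808), np.float64(1.9712638979247676)]
vise [0.605  0.2719 0.0024] [np.float64(0.8069554642098228), np.float64(0.8069554642098616)]
9 [ 0.5326 -0.3415  0.0213] [np.float64(2.0189790271946833), np.float64(2.018979027194805)] [ 0.5409 -0.3432  0.031 ] [ 0.5284 -0.3456  0.031 ]
12 [ 0.5341 -0.245   0.0372] [np.float64(0.25746465717089206), np.float64(0.25746465717082717)] [ 0.5287 -0.242   0.031 ] [ 0.5367 -0.2424  0.031 ]
15 [ 0.5387 -0.2958  0.041 ] [np.float64(3.1540053643965584), np.float64(3.1540053643964474)] [ 0.5304 -0.2947  0.031 ] [ 0.5435 -0.2895  0.031 ]
21 [ 0.5311 -0.1835  0.0268] [np.float64(4.154760845164104), np.float64(4.154760845164049)] [ 0.5361 -0.1908  0.031 ] [ 0.5305 -0.1809  0.031 ]
g [ 0.3494 -0.109   0.0225] [np.float64(4.15186243219688), np.float64(4.1518624321968725)] [ 0.3597 -0.1191  0.03  ] [ 0.3491 -0.1086  0.03  ]
tin [ 0.6513 -0.0611  0.0206] [np.float64(2.1276362015113874), np.float64(2.1276362015112626)] [ 0.6523 -0.0603  0.023 ] [ 0.6491 -0.0651  0.023 ]
ext [ 0.6921 -0.3328  0.0076] [np.float64(0.49961684690388103), np.float64(0.49961684690393593)] [ 0.6929 -0.3329  0.009 ] [ 0.6911 -0.3337  0.009 ]
```

The scene shows the bar in the vise: the cross is at wrist (226,20) and scene ~(347,189), with the free end towards the robot's -y. The red organizer with four wooden packers is at scene (194,266). There is one look-alike, the green block at scene (199,190) and wrist (26,275), and I won't use it. The packer21 meant is the thick wooden one at scene (219,240) and wrist (188,331). Along the organizer from -y to +y the order looks like 9, 15, 12, 21. Next I look closely at the bar and the organizer from above.

```bash
python3 - <<'E'
from h import *
np.set_printoptions(precision=4,suppress=True)
q=read_tcp_rot(); print(q, R.from_quat(q).as_matrix())
move_ptp([0.60,0.075,0.22],q)
im=read_camera("wrist"); cv2.imwrite("pics/wbar.png",im[:,:,::-1])
for d in tip_of("wrist","bar_mark"): print(d, onz("wrist",d["at"],.033))
print(camera_params("wrist")["camera_from_world"])
np.save("Tbar.npy",camera_params("wrist")["camera_from_world"])
move_ptp([0.535,-0.33,0.25],q)
im=read_camera("wrist"); cv2.imwrite("pics/worg.png",im[:,:,::-1])
np.save("Torg.npy",camera_params("wrist")["camera_from_world"])
for n in [9,12,15,21]:
    for d in tip_of("wrist",f"packer{n}_mid"): print(n,d, onz("wrist",d["at"],.031))
print(read_time_s(),read_ft_force())
a=cv2.imread("pics/wbar.png");b=cv2.imread("pics/worg.png")
cv2.imwrite("pics/both.png",np.hstack([cv2.resize(a,(400,300)),cv2.resize(b,(400,300))]))
E
```

```text
[ 0.7071  0.7071 -0.     -0.    ] [[-0.  1. -0.]
 [ 1.  0. -0.]
 [-0. -0. -1.]]
{'at': [285.5, 110.7], 'confidence': 0.57} [0.6051 0.1447 0.033 ]
[[ 1.     -0.0023 -0.0001 -0.5999]
 [-0.0022 -0.9516  0.3073  0.0402]
 [-0.0008 -0.3073 -0.9516  0.3734]
 [ 0.      0.      0.      1.    ]]
9 {'at': [274.6, 198.8], 'confidence': 0.68} [ 0.53   -0.3449  0.031 ]
12 {'at': [277.4, 93.8], 'confidence': 0.58} [ 0.5326 -0.2417  0.031 ]
12 {'at': [287.6, 33.5], 'confidence': 0.41} [ 0.5419 -0.1886  0.031 ]
15 {'at': [277.6, 151.2], 'confidence': 0.87} [ 0.5326 -0.2967  0.031 ]
15 {'at': [274.4, 197.6], 'confidence': 0.46} [ 0.5293 -0.3444  0.031 ]
21 {'at': [284.2, 31.2], 'confidence': 0.66} [ 0.5385 -0.1875  0.031 ]
3.9917 [-0.7984  0.2454  0.445 ]
```

View pics/wbar.png

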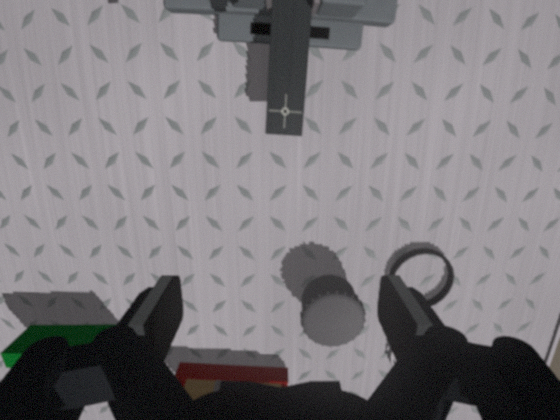

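View pics/worg.png

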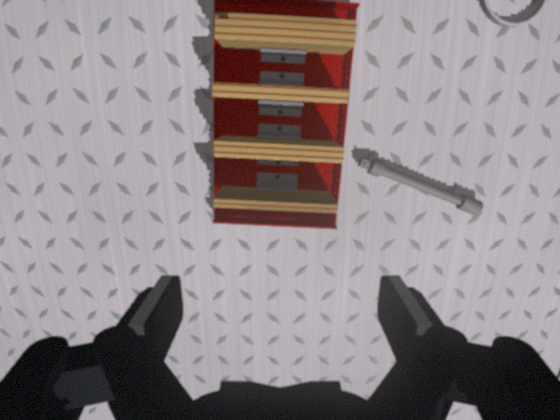

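The bar picture shows the white cross at (285,111), the free end's corners at (266,133) and (302,135), and the bar running up to the vise. The organizer picture shows, from top to bottom, the packers 21 (row 30), 12 (row 93), 15 (row 150) and 9 (row 203). All four are wooden, and their thicknesses agree with the network. Next I fit the yaws and feel the bar.

```bash
python3 - <<'E'
from h import *
np.set_printoptions(precision=4,suppress=True)
pb=dict(camera_params("wrist"));pb["camera_from_world"]=np.load("Tbar.npy")
po=dict(camera_params("wrist"));po["camera_from_world"]=np.load("Torg.npy")
print("cross",onz("",(285,111),.041,pb))
for px in [(266,133),(302,135),(273,20),(309,20)]: print(px,onz("",px,.041,pb))
im=cv2.imread("pics/worg.png"); hsv=cv2.cvtColor(im,cv2.COLOR_BGR2HSV)
m=((hsv[...,0]>8)&(hsv[...,0]<28)&(hsv[...,1]>70)&(hsv[...,2]>60)).astype(np.uint8); m[240:]=0
n,l,s,c=cv2.connectedComponentsWithStats(m)
for i in range(1,n):
    if s[i,4]<150: continue
    x,y,w,h=s[i,:4]; out=[]
    for f in (.1,.5,.9):
        r=np.where(l[:,int(x+f*w)]==i)[0]; 
        out+=[onz("",(int(x+f*w),r.min()-.5),.058,po)[:2],onz("",(int(x+f*w),r.max()+.5),.058,po)[:2]] if len(r) else []
    print(s[i],np.array(out).round(4).tolist())
    print("   xends",onz("",(x-.5,y+h/2),.058,po)[:2],onz("",(x+w-.5,y+h/2),.058,po)[:2])
for px in [(213,223),(336,227),(216,0),(359,4)]: print("org",onz("",px,.014 if px[1]<100 else .024,po))
for i,k in enumerate([(.53,-.25)]): pass
E
```

```text
cross [0.6045 0.1446 0.041 ]
(266, 133) [0.5881 0.1262 0.041 ]
(302, 135) [0.6193 0.1245 0.041 ]
(273, 20) [0.5949 0.2158 0.041 ]
(309, 20) [0.6237 0.2158 0.041 ]
[ 213   12  143   43 4939] [[0.4911, -0.1757], [0.4902, -0.2048], [0.5385, -0.1782], [0.5386, -0.2049], [0.586, -0.1808], [0.5873, -0.2093]]
   xends [ 0.4783 -0.1927] [ 0.5988 -0.1923]
[ 212   81  137   23 2176] [[0.4875, -0.2316], [0.487, -0.2459], [0.5353, -0.2342], [0.5353, -0.2476], [0.5833, -0.2364], [0.5838, -0.2498]]
   xends [ 0.4753 -0.2407] [ 0.5953 -0.2404]
[ 213  134  131   30 2859] [[0.4867, -0.2771], [0.4858, -0.2989], [0.5336, -0.2816], [0.5337, -0.3007], [0.5807, -0.2813], [0.5817, -0.3023]]
   xends [ 0.4738 -0.2902] [ 0.5935 -0.2898]
[ 213  185  124   29 2525] [[0.4838, -0.3244], [0.4827, -0.3471], [0.5309, -0.3301], [0.5308, -0.3489], [0.5772, -0.329], [0.5781, -0.3518]]
   xends [ 0.4712 -0.3381] [ 0.5895 -0.3377]
org [ 0.4632 -0.374   0.024 ]
org [ 0.5964 -0.3782  0.024 ]
org [ 0.4748 -0.1551  0.014 ]
org [ 0.6097 -0.158   0.014 ]
```

```bash
cat >> h.py <<'E'
def rz(yaw,tilt=0):
    """tool down, closing axis y along world y rotated by yaw; tilt about the packer's long axis"""
    return (R.from_euler('z',yaw)*R.from_euler('x',tilt)*R.from_euler('x',np.pi)).as_quat()
def feel(x,y,z0,z1,q,step=.0007,thr=3):
    movel([x,y,z0],q,.15); pause(.15); f0=np.mean([read_ft_force()[2] for _ in range(5)])
    z=z0
    while z>z1:
        z-=step; movel([x,y,z],q,.03)
        f=read_ft_force()[2]-f0
        if f>thr: break
    p=read_eef_pos(); print("felt",p,"F",f,"t",read_time_s()); movel([x,y,z0],q,.15)
    return p[2]
E
python3 - <<'E'
from h import *
np.set_printoptions(precision=4,suppress=True)
q=rz(-.06)
print(R.from_quat(q).as_matrix(), inverse_kinematics([.604,.143,.1],q))
move_gripper(0.0)
move_ptp([.604,.143,.10],q)
print(read_finger_gap(),read_time_s(),read_qpos())
feel(.604,.143,.070,.050,q)
E
```

```text
[[ 0.9982 -0.06   -0.    ]
 [-0.06   -0.9982 -0.    ]
 [ 0.      0.     -1.    ]] [-0.4702  0.5017  0.2148  1.7896 -0.1351  0.8646 -1.824 ]
-6.658804347769697e-05 6.8 [-0.4693  0.5014  0.2159  1.7893 -0.1348  0.8646 -1.8237]
felt [0.6042 0.1431 0.0611] F 4.431571512866634 t 10.8
```

The bar's top is at about 42.1 mm, so the gap is about 34.1 mm, which calls for 12 + 21 = 33. I touch the shelf once to calibrate, then draw the 21 and lay it flat.

```bash
cat >> h.py <<'E'
YO,YB=-.047,-.062
S=np.array([.54,.03]); TH=np.radians(40); GR=.044
def by(d): return d*np.array([-np.sin(YB),np.cos(YB)])
def bx(d): return d*np.array([np.cos(YB),np.sin(YB)])
def pick(c,t):
    q=rz(YO); move_gripper(t+.012,60)
    move_ptp([*c,.115],q); movel([*c,.048],q,.12); move_gripper(t-.004,60)
    g=read_finger_gap(); print("gap",g,read_grasp_force(),read_time_s())
    movel([*c,.150],q,.2); print("after lift",read_finger_gap(),read_ft_force()); return g
def lay(t,base,center):
    q=rz(YB,TH); u=np.array([-np.sin(TH),np.cos(TH)]); n=np.array([np.cos(TH),np.sin(TH)])
    o=np.array([.027,base+.001])+GR*u+t/2*n
    xy=center+by(o[0])
    move_ptp([*xy,o[1]+.06],q); movel([*xy,o[1]],q,.1); print("F",read_ft_force(),read_time_s())
    move_gripper(t+.012); b=o+.12*u; movel([*(center+by(b[0])),b[1]],q,.2); pause(.2)
E
python3 - <<'E'
from h import *
np.set_printoptions(precision=4,suppress=True)
for z in (.04,.1): print(inverse_kinematics([*S,z],rz(YB,TH)), inverse_kinematics([*S,z],rz(YB,-TH)))
q=rz(-.06)
movel([.604,.143,.09],q,.2); move_ptp([*S,.05],q)
z=feel(*S,.022,.010,q)
movel([*S,.05],q,.2)
print(read_time_s(), inverse_kinematics([.5385,-.1887,.048],rz(YO)))
E
```

```text
[ 0.3984  0.6223 -0.2002  1.9599 -0.7831  0.872  -0.7967] [-0.8535  0.7314  0.4955  1.8835  0.3493  0.9666 -2.3011]
[ 0.3356  0.5084 -0.1259  1.9623 -0.7879  0.9737 -0.8546] [-0.8739  0.626   0.5217  1.8838  0.3706  1.0592 -2.2631]
felt [0.5401 0.03   0.0192] F 4.640588847693672 t 13.6333
14.175 [ 0.052   0.5077  0.2558  1.9331 -0.1869  0.7234 -1.2003]
```

The felt gap is 33.9 mm, so 21 + 12 leaves about 0.9 mm of air. Now I pick the 21.

```bash
python3 - <<'E'
from h import *
pick([.5385,-.1887],.021)
lay(.021,0,S)
q0=rz(YB); 
im=read_camera("side"); cv2.imwrite("pics/s1.png",im[:,:,::-1])
for d in tip_of("side","packer21_mid"): print(d,onz("side",d["at"],.0105))
print(read_time_s(),read_eef_pos(),read_finger_gap())
E
```

```text
gap 0.019938161546651987 58.9682400226593 16.4667
after lift 0.019905942536506967 [ 0.45659953  1.07053761 -1.63923025]
F [-0.03935857 -1.27502725  0.8987203 ] 18.7917
{'at': [256.1, 205.4], 'confidence': 0.86} [0.53271787 0.02475036 0.0105    ]
{'at': [203.8, 287.4], 'confidence': 0.77} [ 0.35227295 -0.09894415  0.0105    ]
20.125 [ 0.53499894 -0.03907619  0.13251815] 0.033177708916653684
```

View pics/s1.png

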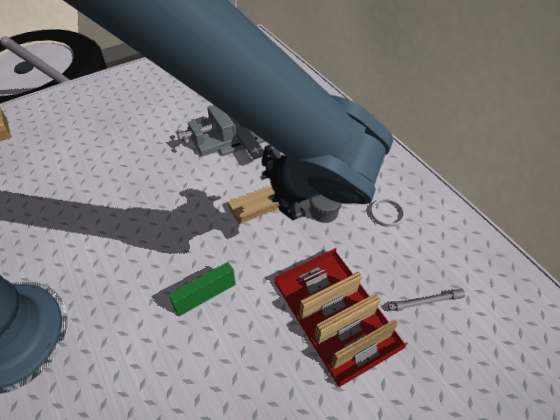

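The 21 lies flat near (256,205) and its slot in the organizer is empty. I pick the 12 and then measure where the 21 lies, with the arm out of the way.

```bash
python3 - <<'E'
from h import *
np.set_printoptions(precision=4,suppress=True)
movel(list(np.array(read_eef_pos())+[0,0,.03]),None,.2)
pick([.5353,-.2402],.012)
for c in ("side","scene"):
    im=read_camera(c); cv2.imwrite(f"pics/{c}2.png",im[:,:,::-1])
    for n in ("packer21_mid","packer12_mid"):
        for d in tip_of(c,n): print(c,n,d,onz(c,d["at"],.0105))
hsv=None
im=cv2.imread("pics/side2.png"); cv2.imwrite("pics/c2.png",cv2.resize(im[150:260,190:340],None,fx=5,fy=5,interpolation=2))
print(proj("side",[[*(S+bx(a)+by(b)),.021] for a in (-.06,.06) for b in (-.027,.027)]))
print(read_time_s())
E
```

```text
gap 0.011007098479764216 58.741530776023865 22.4917
after lift 0.010952819941259644 [ 0.2503  0.3767 -0.1345]
side packer21_mid {'at': [255.5, 206.4], 'confidence': 0.9} [0.5302 0.023  0.0105]
side packer21_mid {'at': [203.2, 286.7], 'confidence': 0.9} [ 0.3519 -0.097   0.0105]
side packer12_mid {'at': [335.6, 268.5], 'confidence': 0.75} [ 0.5866 -0.1914  0.0105]
scene packer21_mid {'at': [290.7, 206.0], 'confidence': 0.59} [0.5371 0.0256 0.0105]
scene packer21_mid {'at': [198.0, 189.4], 'confidence': 0.58} [ 0.3345 -0.1064  0.0105]
scene packer12_mid {'at': [196.9, 215.5], 'confidence': 0.87} [ 0.4156 -0.1671  0.0105]
[[237.2264 218.1735]
 [226.9791 200.5388]
 [288.2973 198.1003]
 [276.7424 181.8023]]
23.45
```

View pics/c2.png

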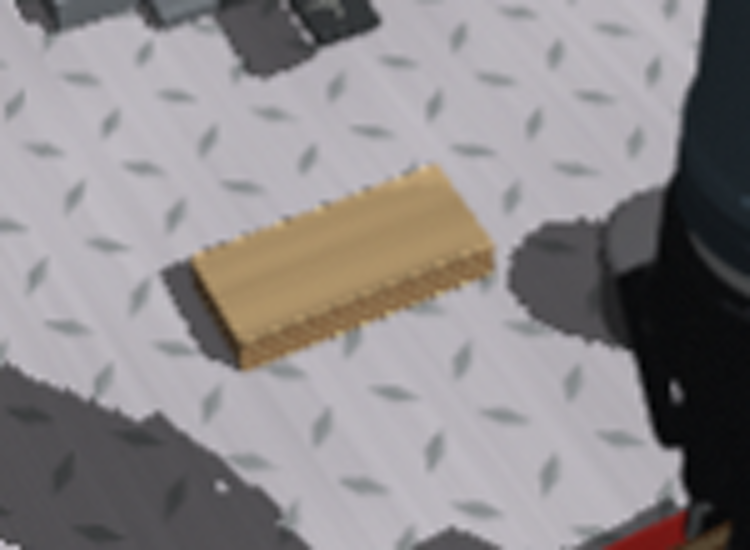

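The crop shows the 21 flat. Its top corners are within about 1 px of prediction, so it lies about 2 mm toward -y. I lay the 12 on top of it.

```bash
python3 - <<'E'
from h import *
np.set_printoptions(precision=4,suppress=True)
lay(.012,.021,S+by(-.003))
p=np.array(read_eef_pos()); movel(list(p+[0,-.12,.06]),None,.25)
for c in ("side","scene"):
    im=read_camera(c); cv2.imwrite(f"pics/{c}3.png",im[:,:,::-1])
    for n in ("packer21_mid","packer12_mid"):
        for d in tip_of(c,n): print(c,n,d,onz(c,d["at"],.027))
im=cv2.imread("pics/side3.png"); cv2.imwrite("pics/c3.png",cv2.resize(im[150:260,190:340],None,fx=5,fy=5,interpolation=2))
print(proj("side",[[*(S+bx(a)+by(b-.002)),.033] for a in (-.06,.06) for b in (-.027,.027)]))
print(read_time_s())
E
```

```text
F [-0.6598 -0.2885  0.9884] 25.2583
side packer21_mid {'at': [348.7, 316.0], 'confidence': 0.68} [ 0.5421 -0.2887  0.027 ]
side packer21_mid {'at': [255.1, 204.8], 'confidence': 0.58} [0.5255 0.0149 0.027 ]
side packer12_mid {'at': [258.1, 199.8], 'confidence': 0.78} [0.5377 0.0238 0.027 ]
scene packer21_mid {'at': [199.5, 188.1], 'confidence': 0.82} [ 0.3509 -0.1117  0.027 ]
scene packer21_mid {'at': [292.1, 206.7], 'confidence': 0.66} [0.5554 0.0125 0.027 ]
scene packer12_mid {'at': [293.0, 199.0], 'confidence': 0.85} [0.5355 0.0342 0.027 ]
[[237.2167 215.2219]
 [226.8525 197.4835]
 [288.8853 195.0329]
 [277.1811 178.6558]]
27.4667
```

View pics/c3.png

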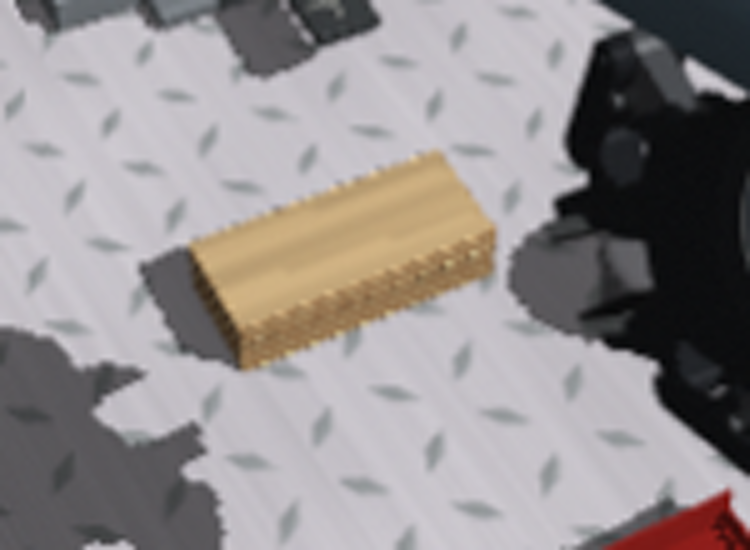

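The 12 sits flush on the 21; its top corners match prediction within about 1 px. Now I grip both across their width near the -x end and slide them under the bar.

```bash
python3 - <<'E'
from h import *
np.set_printoptions(precision=4,suppress=True)
q=rz(YB); M=np.array([.6045,.1446]); off=bx(-.043); z=.022
c=S+by(-.002)+off
move_gripper(.076,40)
move_ptp([*c,.12],q); movel([*c,z],q,.12)
move_gripper(.048,40); pause(.1)
print("gap",read_finger_gap(),read_grasp_force(),read_ft_force(),read_time_s())
P=M-by(.080)+off
movel([*P,z],q,.1); pause(.1); f0=np.array(read_ft_force()); print("pre",f0,read_time_s())
im=read_camera("side"); cv2.imwrite("pics/side4.png",im[:,:,::-1])
ok=True
for d in np.arange(.074,-.001,-.008).tolist()+[0]:
    movel([*(M-by(d)+off),z],q,.05); f=np.array(read_ft_force())-f0
    if np.linalg.norm(f)>10: ok=False; break
print("end",ok,d,f,read_eef_pos(),read_finger_gap(),read_time_s())
im=read_camera("side"); cv2.imwrite("pics/side5.png",im[:,:,::-1])
s4=cv2.imread("pics/side4.png")[80:230,180:340];s5=im[80:230,180:340,::-1]
cv2.imwrite("pics/c5.png",cv2.resize(np.hstack([s4,s5]),None,fx=2.5,fy=2.5,interpolation=2))
E
```

```text
gap 0.05338952417539307 43.43053713440895 [-0.1794  0.4316  6.1781] 30.3417
pre [-2.7783 -1.318   8.5022] 31.2917
end True 0 [ 1.5398 -1.1021 -2.0623] [0.5626 0.1457 0.0231] 0.05342541402992235 34.6333
```

View pics/c5.png

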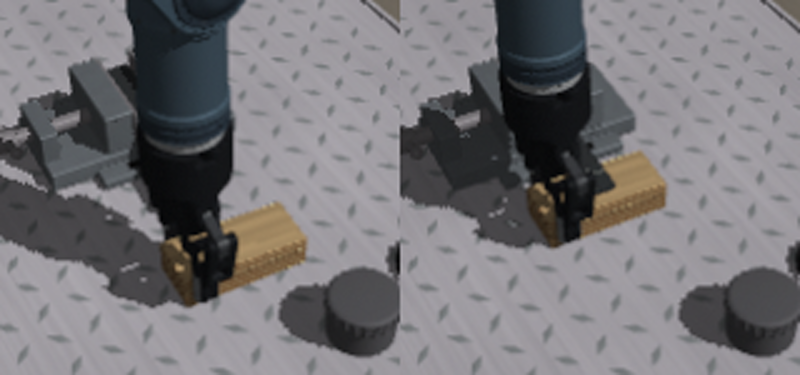

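The stack slid under the bar without resistance. I release it, retreat, and check from above.

```bash
python3 - <<'E'
from h import *
np.set_printoptions(precision=4,suppress=True)
pause(.2); print(read_eef_pos())
move_gripper(.066); p=read_eef_pos()
movel([p[0],p[1],.15],None,.15)
q=[.70710678,.70710678,0,0]
move_ptp([.59,.07,.22],q); pause(.2)
im=read_camera("wrist"); cv2.imwrite("pics/w6.png",im[:,:,::-1])
np.save("T6.npy",camera_params("wrist")["camera_from_world"])
for n in ("bar_mark","packer12_mid"):
    for d in tip_of("wrist",n): print(n,d,onz("wrist",d["at"],.042 if n[0]=="b" else .027))
M=np.array([.6045,.1446])
print(proj("wrist",[[*(M+bx(a)+by(b)),.033] for a in (-.06,.06) for b in (-.027,.027)]))
print(read_time_s(),read_ft_force())
cv2.imwrite("pics/c6.png",cv2.resize(im[40:190,190:390,::-1],None,fx=4,fy=4,interpolation=2))
E
```

```text
[0.5626 0.1458 0.0231]
bar_mark {'at': [295.5, 100.0], 'confidence': 0.92} [0.6021 0.1501 0.042 ]
[[228.0434 133.8882]
 [229.4446  69.5782]
 [362.1546 142.4283]
 [369.9361  79.1211]]
38.025 [ 0.1299 -0.6444 -0.6237]
```

View pics/c6.png

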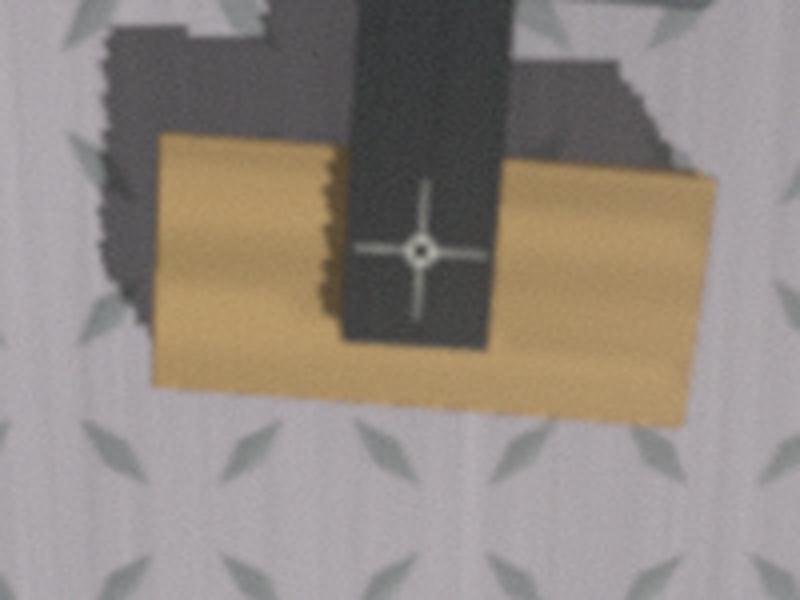

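```bash
python3 - <<'E'
from h import *
np.set_printoptions(precision=4,suppress=True)
k=onz("wrist",(295.25,102.5),.042)[:2]
C=np.array([onz("wrist",p,.033)[:2] for p in [(230,73.2),(369.2,84.5),(361.2,146.75),(228.2,136.75)]])
c=C.mean(0); d=k-c
print(k,c,d,"along bar x,y:",d@bx(1),d@by(1), C[1]-C[0],C[2]-C[3])
E
```

```text
[0.602  0.1481] [0.6044 0.1412] [-0.0024  0.0069] along bar x,y: -0.0028290167962015935 0.0067196694447470675 [ 0.1191 -0.0089] [ 0.1191 -0.0088]
```

The stack's centre is 6.7 mm short along the bar and 2.8 mm too far in +x. I regrip and nudge it by that much.

```bash
python3 - <<'E'
from h import *
np.set_printoptions(precision=4,suppress=True)
q=rz(-.072); g=np.array([.5626,.1458]); d=np.array([-.0024,.0069])
move_ptp([*g,.15],q); movel([*g,.022],q,.12)
move_gripper(.048,40); pause(.1)
p0=np.array(read_eef_pos()); f0=np.array(read_ft_force()); tgt=p0[:2]+d; cmd=tgt.copy()
movel([*cmd,.022],q,.03); pause(.1)
for _ in range(2):
    e=tgt-np.array(read_eef_pos())[:2]; cmd=cmd+e; movel([*cmd,.022],q,.03); pause(.1)
print(p0,read_eef_pos(),np.array(read_ft_force())-f0,read_time_s())
move_gripper(.066); p=read_eef_pos(); movel([p[0],p[1],.15],None,.15)
move_ptp([.59,.07,.22],[.70710678,.70710678,0,0]); pause(.2)
im=read_camera("wrist"); cv2.imwrite("pics/w7.png",im[:,:,::-1]); print(read_time_s())
cv2.imwrite("pics/c7.png",cv2.resize(im[40:190,190:390,::-1],None,fx=4,fy=4,interpolation=2))
E
```

```text
[0.5638 0.1462 0.0233] [0.5615 0.1535 0.0232] [ 4.1003 -0.269  -0.2833] 42.3167
45.375
```

View pics/c7.png

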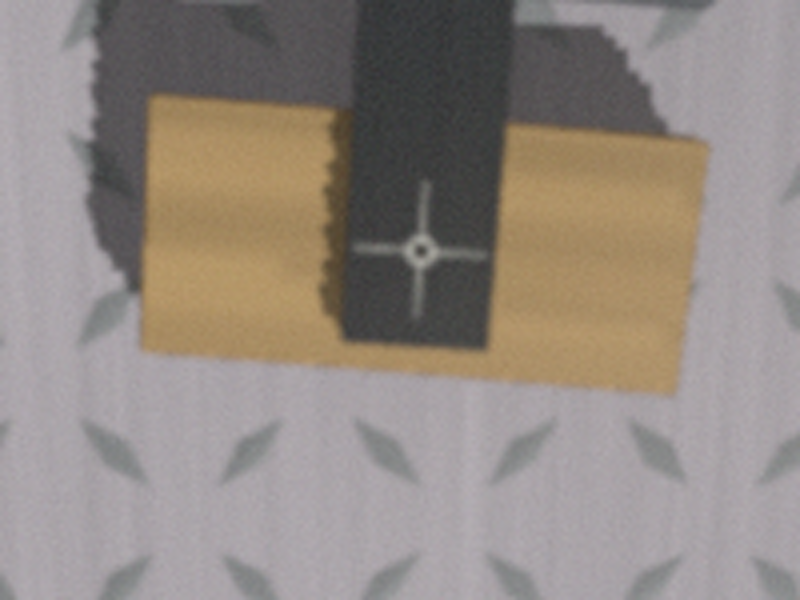

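The cross is at crop (421,250) and the stack's centre at about (419,246), so it is centred to within about 1 mm. The stack is flush and the robot is clear.

```bash
python3 -c "
from bench import *
print(read_time_s(),sign_off())"
```

```text
the job is handed in; nothing more can be done
45.375 None
```

The job is handed in at 45.4 s: the 21 mm and 12 mm packers lie flat on each other under the bar, within about 1 mm of the mark, leaving about 0.9 mm of air in the felt 33.9 mm gap.

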